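Refit the pulled-off selector knob of a bag sealer and hold it pressed

ROBOT

A 6-joint arm with a two-finger parallel gripper is mounted at the origin on the work surface. World frame = base frame: x ahead of the robot, y to its left, z up, the work surface at z = 0. Lengths are in m, angles in rad, forces in N, time in s.
With the tool pointing down it reaches from about 0.35 to 0.775 m from the base axis. Payload 7.3 kg.
Tool frame: the origin (TCP) lies on the centre line of the jaws, within the pads' length; the fingertips stand 25 mm ahead of it and the grasp point (between the pads) lies 6 mm ahead of it; z points along the fingers, y is the direction in which the jaws open and shut (so a half turn about z gives the same grasp; the last joint's range is limited). The gripper opens to 92 mm and grips with 3 to 60 N. Pads are 19 mm wide; open, the fingers measure 130 mm over their backs; the gripper's body (75 mm by 190 mm) begins 47 mm behind the grasp point.
Start: joints at [-1.336, 0.342, 1.524, -0, 1.275, -0.146], TCP at [0.195, -0.487, 0.252] pointing down, gripper open.
Joint ranges: [-2.53, 2.53], [-0.77, 2.02], [0.04, 2.7], [-1, 4.14], [0.28, 2.66], [-3.11, 3.11]. Speed limits (rad/s): [2.57, 2.57, 3.14, 3.14, 3.14, 3.14].

INTERFACE

Orientations are given as [roll, pitch, yaw] about the fixed x, y, z axes, in that order (R = Rz(yaw) Ry(pitch) Rx(roll)).
In Python, from cell import telemetry, read_camera, workorder gives the robot as it stands.
- The arm moves only by the shell command python3 -m creep 'ROWS' [FORCE]. ROWS is JSON, one flat list of numbers, 5 for each row, row after row: the opening, from 0 (shut) to 1 (fully open), then the shift along the world's x, y, z in m, then the turn about the world's z in rad. A call has 1 to 12 rows; each row shifts and turns the pose as measured when the row begins; what a row does not reach is not made up. A row lasts 1/8 s, in which the tool goes at most 62.5 mm and 10.7 degrees, less where a joint would pass 70% of its speed; a pose out of reach is approached as far as the arm can. A call is refused whole if a number of a shift passes 0.0625 or a number of a turn 0.188, either way. A call with a gripper value outside its range is refused whole. The fingers move at their own pace and stop on an object; FORCE is the grip in N (left out, the last holds). Time passes only in rows, so rows that do not move let the fingers close. It gives the time, the measured TCP pose, the force and the opening at its end, in the units of the state.
- telemetry.observe(): the state, without advancing time (a new reading comes with each control period).
- read_camera(name): name is "scene" or "top" or "wrist"; returns a dict with "image" (420x560x3 uint8, red, green, blue), "fovy" (degrees; the focal length in pixels is half the picture's height over the tangent of half this angle, whatever the lens; pixels are square), "cx", "cy" (the principal point, pixels), "distortion" ([k1, k2, p1, p2, k3] as OpenCV has them; the pictures are not rectified), "R" (3x3) and "t" (3): a world point X has camera coordinates R X + t. Camera axes: x right, y down, z forward; pixel columns grow to the right and rows downward; lengths in m; the calibration is good to about 2 mm. A picture is of the moment at which its call begins. There is no depth.
- workorder.hand_in(): hands the job in, once; it reports no verdict.
The state is a dict: "time": time; "qpos": joint angles; "qvel": joint speeds; "joint_efforts": joint torques, N m; "tool_pos": TCP position; "tool_rot": TCP orientation; "contact_force": force on the tool from outside, world axes, zero at the start; "torque": the same for the moment, N m; "opening": finger opening in m.
Only numpy, scipy, OpenCV 4.12 (cv2) and the standard library are available. Lean on these libraries where they do the work, as an engineer would, in place of code of your own. Each camera call takes 0.05 s, during which the arm holds its last target.

TASK

The loose black knob on the green mat has come off the bag sealer. Pick it up, turn it so that its D-shaped hole matches the bare brass D-shaft on the sealer, push it fully home on the shaft, then press the knob with its sprung shaft down to (or nearly to) the stop and finish while still holding it pressed down. Do not shift the tape roll, jar, screwdriver or carton.

Things in the scene. Friction and masses are not known exactly. Their poses are not given: they have to be found in the camera images.
- knob_center (a point): Centre, half-way up, of the loose black knob, 44 mm tall, about 60 g, standing upright on the mat, hole down. Round skirt 44 mm in diameter, 20 mm high; on it a straight grip bar 42 mm long, 14 mm thick, 24 mm high, along this point's x and centred on the axis. A white line on the bar's top marks its +x end. z up.
- knob_socket (a point): Centre of the closed upper end of the loose knob's D hole, 17 mm above its underside, 5 mm below knob_center; same axes. The hole opens in the underside on the knob's axis: 17.6 mm in diameter, 17 mm deep, its flat 4 mm from the axis on the +x (white line) side. With the knob fully home this point lies on shaft_tip.
- shaft_tip (a point): Centre of the top end of the bare brass D-shaft, which stands upright on the sealer: 16 mm in diameter, its end bevelled by 1.3 mm, its flat 3 mm from the axis on this point's +x side. z up. The shaft slides but does not turn. With the knob's x along this x the knob goes on with about 0.8 mm and 0.13 rad of play each way; the other way round it does not.
- selector: Round white plate, 60 mm in diameter, 4 mm thick, on the sealer's top, out of which the brass shaft stands 30 mm when not pressed. Origin: centre of its underside. Its +x, shown by a small red mark on its rim, is the side of the shaft's flat. Fixed to the machine.
- sealer: Blue bag sealer, 206 mm (x) by 312 mm (y), fixed; origin at the centre of its underside, top deck 70 mm up. At its +y end, about 155 mm from the bare shaft, an identical knob is already fitted (not to be moved), reaching 56 mm above the deck. A dark press bar along its far (+x) side, about 130 mm from the shaft, reaches 42 mm above the deck.
- shaft (a joint): How far the sprung brass shaft is pressed down, in m: 0 = up (at rest), 0.008 = down at its stop. The spring takes 5 N to start moving and 13 N at the stop; shaft_tip moves down with it. With the knob home its underside is 13 mm above the white plate when not pressed, 5 mm when fully pressed.
- tape_center (a point): Centre of a yellow tape roll lying flat on the mat, 60 mm in diameter, 24 mm high. Bystander.
- jar_center (a point): Centre (half-way up) of a small jar with a red cap on the mat, 48 mm in diameter, 50 mm high. Bystander.
- driver_grip (a point): Middle of the handle of an orange screwdriver, 180 mm long, lying on the bench beyond the mat. Bystander.
- carton_mid (a point): Centre of a small closed cardboard carton, 90 x 120 x 60 mm, beyond the sealer. Bystander.
Mind the look-alikes: they are no part of the job. Several things look just like the part that bears knob_center: the one meant starts farthest to the robot's left.

How it is judged:
By the outcome, as a careful person would: the job done as asked, in the order asked, and still so for the second after the job is handed in, while the arm keeps its last pose, push and grip.
It also fails if it takes over 43 s, if anything falls off the work surface, if the arm or the gripper's body presses on something with over 40 N, if the wrist force passes 120 N, or if a joint passes its speed limit or range.

## Working session

There is one attempt and no reset: what is moved stays moved. The work goes in short steps, Python scripts to look and compute and a shell command to move; the robot and the scene stay as the last step left them, time stands still between calls to the robot, and variables do not carry over. Pictures are saved under pics/ and viewed, and the job is handed in when it is done.

```bash
ls; mkdir -p pics; cat > h.py <<'E'
import numpy as np, cv2
from cell import telemetry, read_camera, workorder
def shot(name,fn):
    c=read_camera(name); cv2.imwrite('pics/'+fn+'.png',c['image'][:,:,::-1])
    np.savez('pics/'+fn+'.npz',**{k:np.array(v) for k,v in c.items()}); return c
def load(fn): return dict(np.load('pics/'+fn+'.npz'))
def K(c):
    h=c['image'].shape[0]; f=h/2/np.tan(np.radians(float(c['fovy']))/2)
    return np.array([[f,0,float(c['cx'])],[0,f,float(c['cy'])],[0,0,1]])
def ray(c,uv):
    p=cv2.undistortPoints(np.array([[uv]],float),K(c),np.array(c['distortion'],float))[0,0]
    R=np.array(c['R']);t=np.array(c['t']); return -R.T@t, R.T@np.array([p[0],p[1],1])
def onz(c,uv,z):
    o,d=ray(c,uv); return o+d*(z-o[2])/d[2]
def tri(*obs):
    A=np.zeros((3,3));b=np.zeros(3);L=[]
    for c,uv in obs:
        o,d=ray(c,uv);d=d/np.linalg.norm(d);P=np.eye(3)-np.outer(d,d);A+=P;b+=P@o;L.append((o,P))
    X=np.linalg.solve(A,b); return X,[float(np.linalg.norm(P@(X-o))) for o,P in L]
def proj(c,X):
    R=np.array(c['R'],float);t=np.array(c['t'],float)
    return cv2.projectPoints(np.array(X,float).reshape(-1,1,3),cv2.Rodrigues(R)[0],t,K(c),np.array(c['distortion'],float))[0][:,0]
E
python3 - <<'E'
from h import *
for n in ['scene','top','wrist']:
    c=shot(n,n+'0'); print(n,c['fovy'],np.round(-np.array(c['R']).T@np.array(c['t']),3),c['distortion'])
s=telemetry.observe();print(s)
E
```

```text
pics
scene 43.34003372353964 [ 1.149 -0.562  0.731] [-0.12721759  0.          0.          0.          0.        ]
top 47.86776601787773 [ 0.431 -0.072  1.021] [-0.16267301  0.          0.          0.          0.        ]
wrist 63.507799749224326 [ 0.268 -0.458  0.383] [-0.04178538  0.          0.          0.          0.        ]
{'time': 0.15, 'qpos': array([-1.33600187e+00,  3.42589332e-01,  1.52473953e+00,  4.71972429e-05,
        1.27541234e+00, -1.45991211e-01]), 'qvel': array([ 0.00142506, -0.00089445, -0.00338966, -0.00024781,  0.00141937,
        0.00105785]), 'joint_efforts': array([ 1.05029187e-03, -4.31471550e+01, -2.44353318e+01,  7.17382575e-02,
        5.37046138e-02, -7.75421267e-05]), 'tool_pos': array([ 0.19509436, -0.48713314,  0.25121103]), 'tool_rot': array([-3.14046289e+00, -2.11740226e-04,  3.80771783e-01]), 'contact_force': array([ 0.29910312,  0.17310846, -0.14570951]), 'torque': array([ 0.02283072, -0.00390759, -0.0490262 ]), 'opening': 0.09186377846348559}
```

View pics/scene0.png

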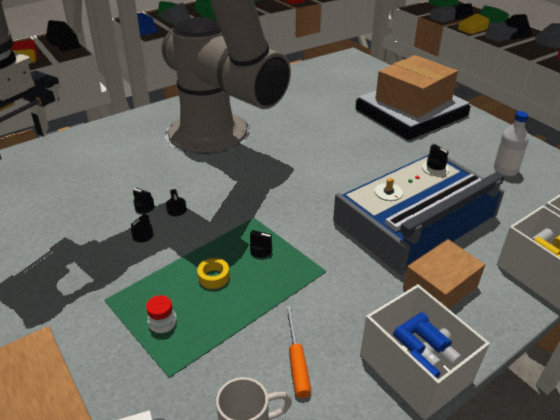

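View pics/top0.png

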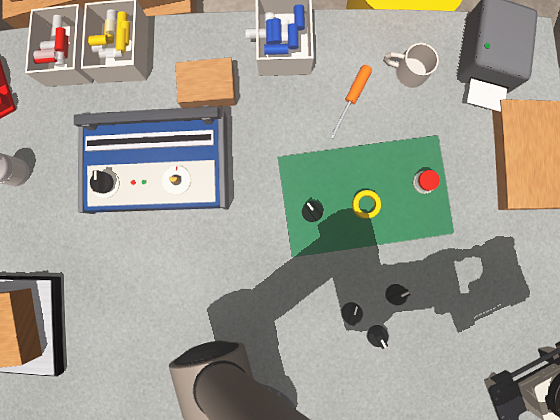

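View pics/wrist0.png

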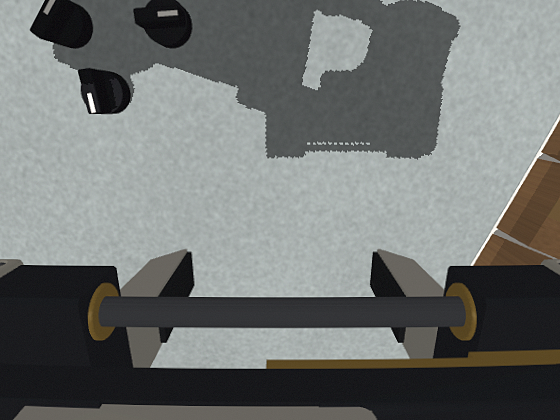

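The top picture shows the loose knob on the mat at about (312,210), the bare shaft at (176,180), the fitted knob at (102,182), and look-alikes at (352,313), (397,294) and (378,336). Next I'll zoom in for measurements.

```bash
python3 - <<'E'
import cv2,numpy as np
t=cv2.imread('pics/top0.png');s=cv2.imread('pics/scene0.png')
def z(im,u,v,w,h,k): return cv2.resize(im[v:v+h,u:u+w],None,fx=k,fy=k,interpolation=cv2.INTER_CUBIC)
a=np.hstack([z(t,290,190,45,45,8),z(t,153,157,45,45,8)])
b=np.hstack([z(s,240,220,45,45,8),z(s,368,165,45,45,8)])
cv2.imwrite('pics/zt.png',np.vstack([a,b])[:, :]); print(a.shape)
E
```

```text
(360, 720, 3)
```

```bash
python3 - <<'E'
import cv2
a=cv2.imread('pics/zt.png'); cv2.imwrite('pics/zt2.png',cv2.resize(a,(600,600)))
E
```

```text
(no output)
```

View pics/zt2.png

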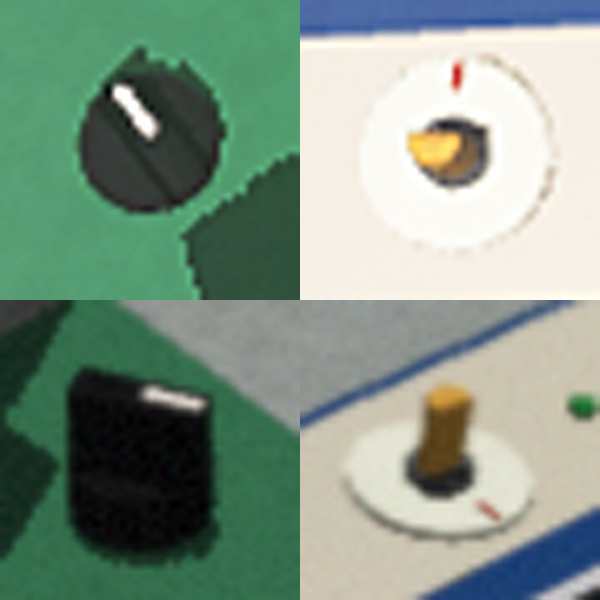

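```bash
python3 - <<'E'
from h import *
np.set_printoptions(precision=4,suppress=True)
T=load('top0');S=load('scene0'); q=6.667
tt=lambda u,v,a,b:(a+u/q-.5,b+v/q-.5)
# white line
o=tri((T,tt(119,88,290,190)),(S,tt(206,104,240,220)));i=tri((T,tt(154,133,290,190)),(S,tt(143,91,240,220)))
print('line outer',o,'inner',i, np.arctan2(*(o[0]-i[0])[1::-1]))
for n,z in (('skirt on mat',.01),): print(n,onz(T,tt(150,138,290,190),z))
# top line onto z=.045
for z in (.044,.047):
  a=onz(T,tt(119,88,290,190),z);b=onz(T,tt(154,133,290,190),z);print(a,b,np.arctan2(*(a-b)[1::-1]))
  a=onz(S,tt(206,104,240,220),z);b=onz(S,tt(143,91,240,220),z);print(a,b,np.arctan2(*(a-b)[1::-1]))
print('plate',tri((T,tt(157,152,153,157)),(S,tt(138,178,368,165))),onz(T,tt(157,152,153,157),.074),onz(S,tt(138,178,368,165),.074))
print('mark',onz(T,tt(157,75,153,157),.074),onz(S,tt(189,211,368,165),.074))
print('shafttip',tri((T,tt(133,150,153,157)),(S,tt(148,97,368,165))))
# sealer deck edges front: white deck corners
for p in [(86,155),(214,130),(80,212),(229,207)]: print(p,onz(T,p,.07))
E
```

```text
line outer (array([ 0.5002, -0.1297,  0.047 ]), [8.462821817509246e-05, 8.462821817503315e-05]) inner (array([ 0.4855, -0.141 ,  0.0472]), [0.0008847933008613408, 0.0008847933008612855]) 0.6560372021695449
skirt on mat [ 0.4865 -0.1415  0.01  ]
[ 0.5003 -0.1299  0.044 ] [ 0.4862 -0.1405  0.044 ] 0.6392394881557284
[ 0.4974 -0.1277  0.044 ] [ 0.4819 -0.1397  0.044 ] 0.6598648902911071
[ 0.5001 -0.1297  0.047 ] [ 0.486  -0.1402  0.047 ] 0.6392394881557311
[ 0.5002 -0.1296  0.047 ] [ 0.4848 -0.1416  0.047 ] 0.659864890291104
plate (array([0.5511, 0.1371, 0.0724]), [0.0005000041670833905, 0.0005000041670834732]) [0.5512 0.1372 0.074 ] [0.5523 0.135  0.074 ]
mark [0.5749 0.1372 0.074 ] [0.5741 0.136  0.074 ]
shafttip (array([0.5484, 0.1383, 0.1018]), [2.5328012209579656e-05, 2.5328012209439208e-05])
(86, 155) [0.6085 0.3325 0.07  ]
(214, 130) [0.6518 0.0591 0.07  ]
(80, 212) [0.4885 0.3443 0.07  ]
(229, 207) [0.4928 0.0298 0.07  ]
```

```bash
python3 -m creep '[1,0.03,0.038,0,0.034, 1,0.03,0.038,0,0.034, 1,0.03,0.038,0,0.034, 1,0.03,0.038,-0.005,0.034, 1,0.03,0.038,-0.005,0.034, 1,0.03,0.038,-0.005,0.034, 1,0.03,0.038,-0.005,0.034, 1,0.03,0.038,-0.005,0.034, 1,0,0,0,0]'; python3 - <<'E'
from h import *
shot('wrist','w1');s=telemetry.observe();print(s['time'],s['tool_pos'],s['tool_rot'])
E
```

```text
time: 1.27
tool_pos: [0.4398, -0.1728, 0.2234]
tool_rot: [-3.138, -0.0, 0.659]
contact_force: [-1.0, -0.4, -0.5]
opening: 0.0915
1.325 [ 0.43918373 -0.17403612  0.22359169] [-3.13870053e+00  2.91823103e-04  6.57419257e-01]
```

View pics/w1.png

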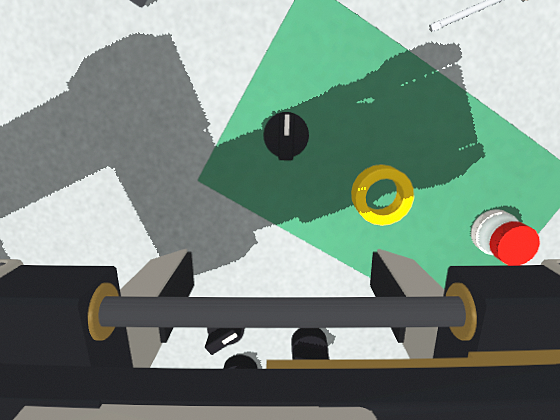

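The wrist picture shows the knob at (286,135) with its line pointing straight up, so the tool yaw is about right. I'll zoom in and measure it precisely.

```bash
python3 - <<'E'
from h import *
im=cv2.imread('pics/w1.png')[105:170,255:320]
cv2.imwrite('pics/z2.png',cv2.resize(cv2.convertScaleAbs(im,alpha=2.5),None,fx=9,fy=9,interpolation=cv2.INTER_CUBIC))
E
```

```text
(no output)
```

View pics/z2.png

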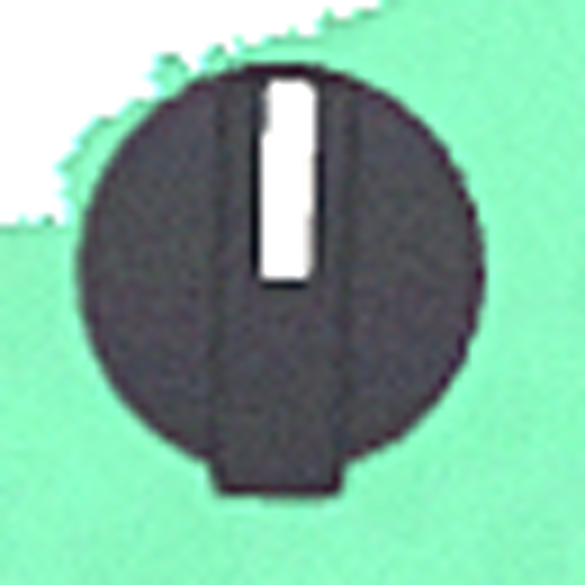

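```bash
python3 - <<'E'
from h import *
np.set_printoptions(precision=4,suppress=True)
W=load('w1');T=load('top0');S=load('scene0');p=lambda u,v:(255+u/9-.5,105+v/9-.5)
q=6.667;tt=lambda u,v,a,b:(a+u/q-.5,b+v/q-.5)
o=tri((T,tt(119,88,290,190)),(S,tt(206,104,240,220)),(W,p(292,80)));i=tri((T,tt(154,133,290,190)),(S,tt(143,91,240,220)),(W,p(284,280)))
print(o,i)
for z in (.044,.0465):
  a,b,c=[onz(W,p(*x),z) for x in ((292,80),(284,280),(279,493))]
  print(a,b,c,np.arctan2(*(a-c)[1::-1]),np.linalg.norm(a-b),np.linalg.norm(a-c), 'ctr',c+(a-c)/np.linalg.norm(a-c)*.021)
print('skirt top', [onz(W,p(281,268),z) for z in (.01,.02)])
E
```

```text
(array([ 0.5004, -0.1298,  0.0472]), [0.0002509441752388491, 8.409542942285196e-05, 0.0002513239989238228]) (array([ 0.4853, -0.141 ,  0.0471]), [0.0010230628699176379, 0.0007600426236213019, 0.0003122549898557588])
[ 0.5006 -0.13    0.044 ] [ 0.4848 -0.1413  0.044 ] [ 0.4677 -0.154   0.044 ] 0.63142577521204 0.019372541026551067 0.040730684461688975 ctr [ 0.4846 -0.1416  0.044 ]
[ 0.5006 -0.1299  0.0465] [ 0.485  -0.1411  0.0465] [ 0.468  -0.1538  0.0465] 0.6314257752120382 0.019217113562964 0.040403898885786986 ctr [ 0.4849 -0.1414  0.0465]
skirt top [array([ 0.4837, -0.142 ,  0.01  ]), array([ 0.4843, -0.1415,  0.02  ])]
```

```bash
python3 -m creep '[0.42,0.015,0.011,-0.03,-0.008, 0.42,0.015,0.011,-0.03,-0.008, 0.42,0.015,0.011,-0.03,-0.008, 0.42,0,0,-0.03,0, 0.42,0,0,0,0, 0.42,0,0,0,0]' 60; python3 - <<'E'
from h import *
shot('wrist','w2');s=telemetry.observe();print(s['time'],s['tool_pos'],s['tool_rot'])
E
```

```text
time: 2.08
tool_pos: [0.4833, -0.1476, 0.1025]
tool_rot: [3.14, 0.001, 0.623]
contact_force: [0.9, -0.6, -0.1]
opening: 0.0397
2.125 [ 0.48324781 -0.14749366  0.10252419] [3.13977679e+00 8.78433620e-04 6.23322298e-01]
```

View pics/w2.png

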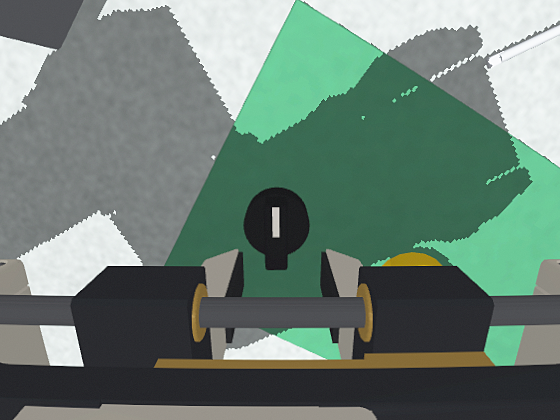

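Knob at (276,225), slightly left of the jaw midline (282), which agrees with the computed correction.

```bash
python3 -m creep '[0.42,0.0015,0.006,-0.01,0.009, 0.42,0,0,-0.02,0, 0.42,0,0,-0.01,0, 0.42,0,0,0,0]' 60; python3 -c "
from h import *
c=shot('wrist','w3')"
```

```text
time: 2.62
tool_pos: [0.4861, -0.1419, 0.0638]
tool_rot: [3.135, -0.002, 0.633]
contact_force: [-0.4, -0.5, 0.8]
opening: 0.0389
```

View pics/w3.png

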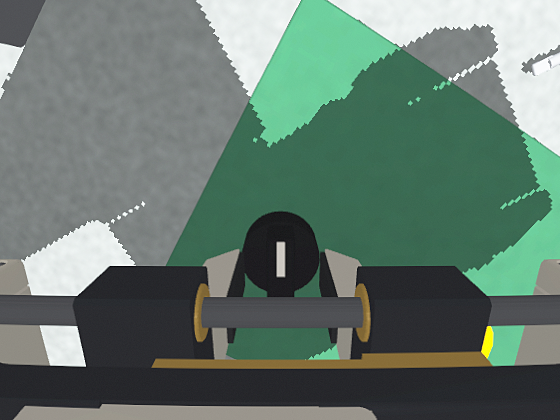

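The knob is now centred at column 280. I'll go down and close.

```bash
python3 -m creep '[0.42,-0.001,0,-0.009,0, 0.42,0,0,-0.004,0, 0.42,0,0,0,0, 0,0,0,0,0, 0,0,0,0,0, 0,0,0,0,0]' 40;python3 -c "
from h import *
c=shot('wrist','w4')"
```

```text
time: 3.42
tool_pos: [0.4861, -0.1423, 0.0516]
tool_rot: [3.132, -0.004, 0.633]
contact_force: [-0.4, 0.9, 2.7]
opening: 0.0139
```

View pics/w4.png

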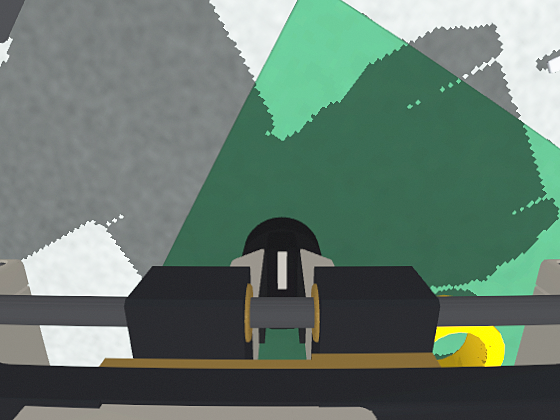

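Grip closed on 13.9 mm. Lifting and carrying to a viewing pose short of the shaft.

```bash
python3 -m creep '[0,0,0,0.03,0, 0,0,0,0.05,0, 0,0,0,0.05,0, 0,0,0.035,0.03,-0.079, 0,0,0.035,0.01,-0.079, 0,0,0.035,0,-0.079, 0,0,0.035,0,-0.079, 0,0,0.035,0,-0.079, 0,0,0.035,0,-0.079, 0,0,0.035,0,-0.079, 0,0,0.035,0,-0.079, 0,0,0,0,0]';python3 -c "
from h import *
c=shot('wrist','w5');s=telemetry.observe();print(s['tool_pos'],s['tool_rot'])"
```

```text
time: 4.97
tool_pos: [0.4833, 0.1464, 0.2271]
tool_rot: [3.133, -0.006, -0.022]
contact_force: [-0.1, -1.3, -0.6]
opening: 0.0136
[0.48336047 0.14535615 0.22707915] [ 3.13280808 -0.00585518 -0.0225311 ]
```

View pics/w5.png

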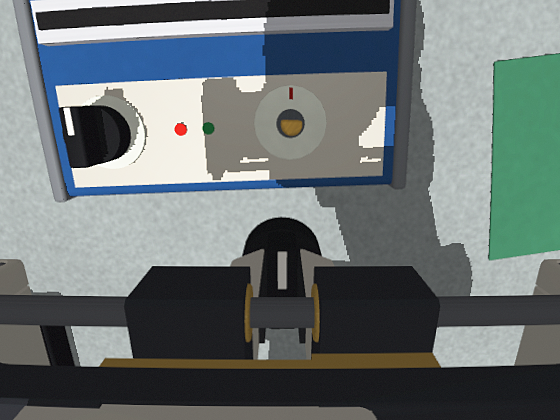

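The wrist picture shows the white plate at (290,122), its red mark at (291,93), and the brass D (flat side up) at about (291,127). The held knob's line is vertical at (282,270). Zooming.

```bash
python3 - <<'E'
from h import *
I=cv2.imread('pics/w5.png')
a=cv2.resize(I[75:165,250:335],None,fx=6.5,fy=6.5,interpolation=cv2.INTER_CUBIC)
b=cv2.resize(cv2.convertScaleAbs(I[210:300,255:310],alpha=2.5),None,fx=4,fy=4,interpolation=cv2.INTER_CUBIC)
b=cv2.copyMakeBorder(b,0,a.shape[0]-b.shape[0],0,0,cv2.BORDER_CONSTANT)
cv2.imwrite('pics/z5.png',np.hstack([a,b])); print(a.shape)
E
```

```text
(585, 552, 3)
```

View pics/z5.png

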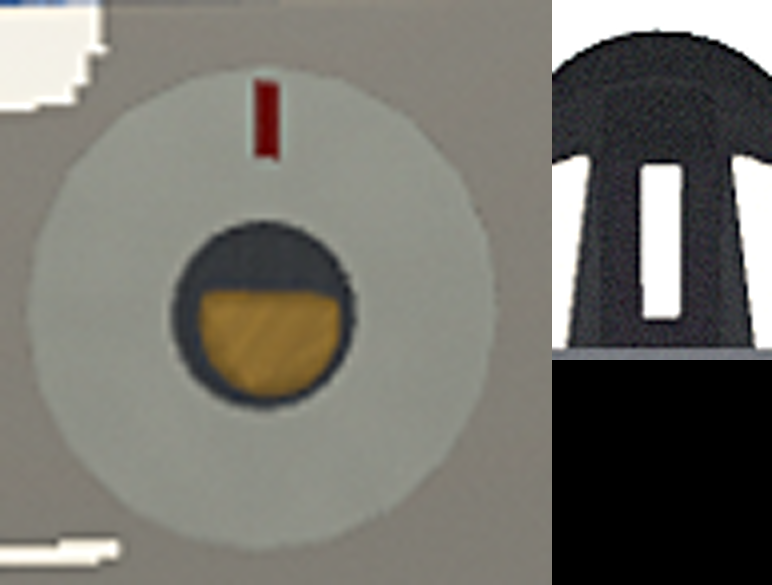

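```bash
python3 - <<'E'
from h import *
np.set_printoptions(precision=4,suppress=True)
W=load('w5');T=load('top0');S=load('scene0');p=lambda u,v:(250+u/6.5-.5,75+v/6.5-.5)
q=6.667;tt=lambda u,v,a,b:(a+u/q-.5,b+v/q-.5)
print('cam',-W['R'].T@W['t'])
print('plate W',onz(W,p(261.5,306.5),.074),'tri',tri((T,tt(157,152,153,157)),(W,p(261.5,306.5))),tri((T,tt(157,152,153,157)),(W,p(261.5,306.5)),(S,tt(138,178,368,165))))
L,R_=onz(W,p(28,306),.074),onz(W,p(495,306),.074);print('dia',np.linalg.norm(L-R_))
U,D=onz(W,p(261,65),.074),onz(W,p(261,548),.074);print('dia',np.linalg.norm(U-D))
a=onz(W,p(266,80),.074);b=onz(W,p(266,158),.074);c=onz(W,p(261.5,306.5),.074);print('mark',a,b,'yaw',np.arctan2(*(a-b)[1::-1]),np.arctan2(*((a+b)/2-c)[1::-1]))
# brass
l,r=onz(W,p(200,330),.1027),onz(W,p(342,330),.1027);print('brass',l,r,(l+r)/2,np.linalg.norm(l-r)); 
bt=onz(W,p(270,398),.1027);fl=onz(W,p(270,290),.104);print('bot',bt,'flat',fl,'xc',bt[0]+.008,fl[0]-.003)
fa,fb=onz(W,p(202,293),.104),onz(W,p(340,296),.104);print('flatyaw',np.arctan2(*(fa-fb)[1::-1])-np.pi/2)
for z in (.07,):
  print('collar',onz(W,p(264,315),.074),onz(W,p(264,315),.08))
# model overlay
# held knob line
pk=lambda u,v:(255+(u-552)/4-.5,210+v/4-.5)
s=telemetry.observe();z=s['tool_pos'][2]-.0496+.044
a=onz(W,pk(662,163),z);b=onz(W,pk(661,320),z);print('knobline',a,b,np.arctan2(*(a-b)[1::-1]),np.linalg.norm(a-b),s['tool_pos'])
E
```

```text
cam [0.5614 0.146  0.3598]
plate W [0.5517 0.1375 0.074 ] tri (array([0.5515, 0.1375, 0.0721]), [0.00013058111071962856, 0.00013058111071988278]) (array([0.5513, 0.1373, 0.0724]), [0.00031264849222969906, 0.0004462183995688242, 0.0007129455516747745])
dia 0.058760245617980454
dia 0.059177625175026505
mark [0.5787 0.1366 0.074 ] [0.5696 0.1367 0.074 ] yaw -0.015166365596790585 -0.0402672322437527
brass [0.5502 0.1454 0.1027] [0.5499 0.1293 0.1027] [0.5501 0.1373 0.1027] 0.016113013798468665
bot [0.5425 0.1376 0.1027] flat [0.5545 0.1374 0.104 ] xc 0.5504849612046773 0.5515090603762972
flatyaw -0.042488870247662014
collar [0.5507 0.1372 0.074 ] [0.5509 0.1374 0.08  ]
knobline [0.5018 0.1462 0.2215] [0.4823 0.1467 0.2215] -0.02739642458558906 0.019488551040692328 [0.4834 0.1454 0.2271]
```

Shaft axis is about (0.551, 0.1373) with yaw about -0.025, so the knob is already aligned. Moving over it.

```bash
python3 -m creep '[0,0.03,-0.004,0,0, 0,0.03,-0.004,0,0, 0,0.0087,0,-0.02,0, 0,0,0,-0.02,0, 0,0,0,0,0, 0,0,0,0,0]';python3 -c "
from h import *
c=shot('scene','s6');shot('top','t6');shot('wrist','w6');s=telemetry.observe();print(s['tool_pos'],s['tool_rot'],s['contact_force'])
I=cv2.imread('pics/s6.png')[110:230,340:460];J=cv2.imread('pics/w6.png')[180:340,160:400]
a=cv2.resize(I,None,fx=4,fy=4,interpolation=cv2.INTER_CUBIC);b=cv2.resize(J,(320,213))
b=cv2.copyMakeBorder(b,0,480-213,0,0,cv2.BORDER_CONSTANT)
cv2.imwrite('pics/z6.png',np.hstack([a,b]))"
```

```text
time: 5.78
tool_pos: [0.5509, 0.1324, 0.1827]
tool_rot: [3.131, -0.0, -0.023]
contact_force: [-0.2, 0.8, -1.2]
opening: 0.0137
[0.55133956 0.13268519 0.18337414] [ 3.13093257e+00 -1.44596789e-03 -2.24524167e-02] [-0.71333397 -1.26292083 -0.80520275]
```

View pics/z6.png

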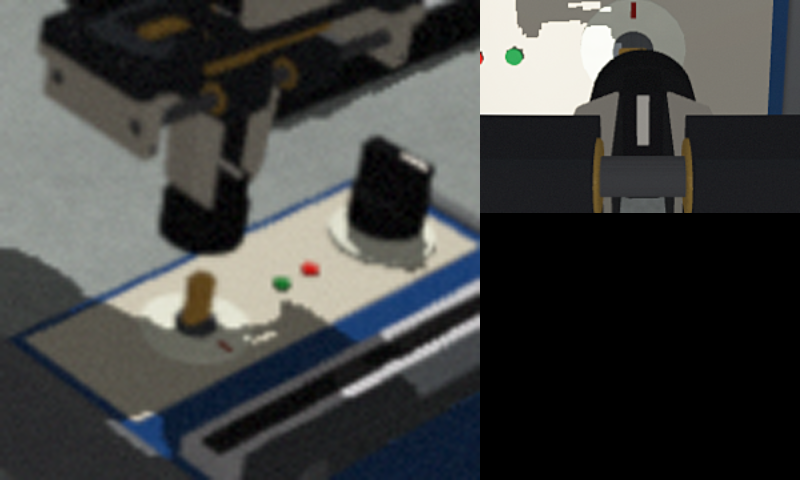

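```bash
python3 -m creep '[0,0.0005,0.005,-0.01,0, 0,0,0,-0.01,0, 0,0,0,0,0, 0,0,0,0,0]';python3 -c "
from h import *
np.set_printoptions(precision=4,suppress=True)
c=shot('scene','s7');T=shot('top','t7');W=shot('wrist','w7');s=telemetry.observe();print(s['tool_pos'],s['tool_rot'],s['contact_force'])
print(proj(c,[[.551,.1373,.104],[.551,.1373,.074],s['tool_pos']+[0,0,-.0496],s['tool_pos']+[0,0,-.0296]]))
I=cv2.imread('pics/s7.png')[140:200,360:420];J=cv2.imread('pics/w7.png')[200:300,230:330]
a=cv2.resize(I,None,fx=8,fy=8,interpolation=cv2.INTER_CUBIC);b=cv2.resize(J,(320,320))
b=cv2.copyMakeBorder(b,0,480-320,0,0,cv2.BORDER_CONSTANT)
cv2.imwrite('pics/z7.png',cv2.convertScaleAbs(np.hstack([a,b]),alpha=1.8))"
```

```text
time: 6.42
tool_pos: [0.5519, 0.1384, 0.1626]
tool_rot: [3.131, -0.003, -0.022]
contact_force: [0.8, -0.8, -1.5]
opening: 0.0138
[0.552  0.1384 0.1629] [ 3.1312 -0.0031 -0.0218] [-0.4821 -0.9504 -0.6965]
[[390.3777 178.9067]
 [388.5601 190.5281]
 [391.6423 175.2987]
 [392.8977 167.2579]]
```

View pics/z7.png

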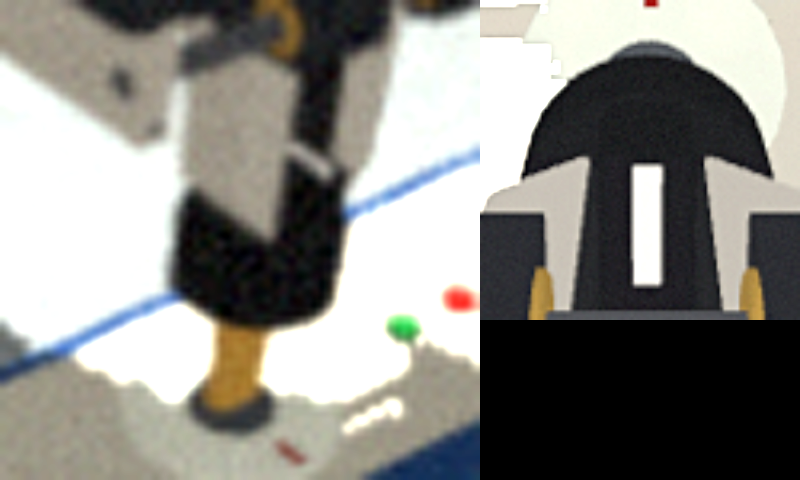

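Scene picture: knob bottom centre is at about column 252 of the zoom and the extrapolated shaft axis at about 250, so the offset is under 0.6 mm. Going down gently while watching the force.

```bash
python3 -m creep '[0,-0.0003,-0.0006,-0.006,0, 0,0,0,-0.004,0, 0,0,0,-0.002,0]'; python3 -m creep '[0,0,0,-0.003,0, 0,0,0,0,0]'
```

```text
time: 6.95
tool_pos: [0.5518, 0.1376, 0.1504]
tool_rot: [3.131, -0.004, -0.022]
contact_force: [0.0, 0.3, -0.9]
opening: 0.0138
time: 7.2
tool_pos: [0.5517, 0.1376, 0.1469]
tool_rot: [3.131, -0.003, -0.022]
contact_force: [-0.1, 0.1, -1.3]
opening: 0.0139
```

```bash
python3 -m creep '[0,0,0,-0.004,0, 0,0,0,-0.003,0, 0,0,0,0,0]'; python3 -m creep '[0,0,0,-0.002,0, 0,0,0,0,0]'; python3 -m creep '[0,0,0,-0.002,0, 0,0,0,0,0]'
```

```text
time: 7.58
tool_pos: [0.5517, 0.1376, 0.1395]
tool_rot: [3.131, -0.003, -0.022]
contact_force: [-0.3, -0.7, -1.0]
opening: 0.0136
time: 7.82
tool_pos: [0.5518, 0.1376, 0.1374]
tool_rot: [3.131, -0.004, -0.022]
contact_force: [0.6, 0.3, -0.2]
opening: 0.0137
time: 8.07
tool_pos: [0.552, 0.1377, 0.1357]
tool_rot: [3.131, -0.004, -0.022]
contact_force: [-0.6, -0.4, -0.2]
opening: 0.0136
```

```bash
python3 -m creep '[0,0,0,-0.001,0, 0,0,0,0,0]' 60; python3 -m creep '[0,0,0,-0.001,0, 0,0,0,0,0]';  python3 -m creep '[0,0,0,-0.001,0, 0,0,0,0,0]'; python3 -m creep '[0,0,0,-0.001,0, 0,0,0,0,0]'
```

```text
time: 8.32
tool_pos: [0.5521, 0.1377, 0.1354]
tool_rot: [3.131, -0.005, -0.022]
contact_force: [-1.4, -0.2, 4.5]
opening: 0.0133
time: 8.57
tool_pos: [0.5521, 0.1377, 0.1348]
tool_rot: [3.131, -0.005, -0.022]
contact_force: [-2.2, 0.3, 4.7]
opening: 0.0133
time: 8.82
tool_pos: [0.5521, 0.1377, 0.134]
tool_rot: [3.131, -0.006, -0.022]
contact_force: [-1.8, -0.1, 5.3]
opening: 0.0138
time: 9.07
tool_pos: [0.5521, 0.1377, 0.1334]
tool_rot: [3.131, -0.006, -0.022]
contact_force: [-1.5, 0.2, 5.8]
opening: 0.0137
```

Contact came at about 0.1355 with 4.5 N, close to the 0.1366 predicted for the home position. The force now rises at the spring rate, so I'll press to the stop.

```bash
python3 -m creep '[0,0,0,-0.002,0, 0,0,0,-0.002,0, 0,0,0,0,0]'; python3 -m creep '[0,0,0,-0.002,0, 0,0,0,0,0]';  python3 -m creep '[0,0,0,-0.001,0, 0,0,0,0,0]'; python3 -m creep '[0,0,0,-0.001,0, 0,0,0,0,0]'
```

```text
time: 9.45
tool_pos: [0.5521, 0.1377, 0.1306]
tool_rot: [3.131, -0.007, -0.022]
contact_force: [-2.8, -0.7, 8.1]
opening: 0.0133
time: 9.7
tool_pos: [0.5521, 0.1377, 0.1298]
tool_rot: [3.131, -0.007, -0.022]
contact_force: [-3.4, -0.6, 10.6]
opening: 0.0134
time: 9.95
tool_pos: [0.5521, 0.1377, 0.1302]
tool_rot: [3.131, -0.008, -0.022]
contact_force: [-4.1, -0.2, 7.9]
opening: 0.0138
time: 10.2
tool_pos: [0.5521, 0.1377, 0.1305]
tool_rot: [3.131, -0.009, -0.021]
contact_force: [-3.0, 0.3, 8.8]
opening: 0.0137
```

A zero row resets the target to the measured pose and releases the push, so I'll end on pushing rows instead.

```bash
python3 -m creep '[0,0.0005,0,-0.003,0, 0,0,0,-0.003,0]'; python3 -m creep '[0,0.0005,0,-0.003,0, 0,0,0,-0.003,0]'
```

```text
time: 10.45
tool_pos: [0.5524, 0.1377, 0.1272]
tool_rot: [3.131, -0.01, -0.021]
contact_force: [-11.1, -1.5, 31.3]
opening: 0.0134
time: 10.7
tool_pos: [0.5524, 0.1378, 0.1273]
tool_rot: [3.131, -0.012, -0.021]
contact_force: [-11.0, -1.5, 26.9]
opening: 0.0136
```

At the stop: z = 0.1272, 8.2 mm below contact. I'll relax the sideways load and hold a moderate push.

```bash
python3 -m creep '[0,-0.001,0,-0.002,0, 0,-0.0005,0,-0.002,0]'; python3 -c "
from h import *
c=shot('scene','s8');s=telemetry.observe();print(s['time'],s['tool_pos'],s['contact_force'])
I=cv2.imread('pics/s8.png')[130:210,345:455]
cv2.imwrite('pics/z8.png',cv2.convertScaleAbs(cv2.resize(I,None,fx=7,fy=7,interpolation=cv2.INTER_CUBIC),alpha=1.8))
c=shot('wrist','w8')"
```

```text
time: 10.95
tool_pos: [0.5519, 0.1378, 0.1274]
tool_rot: [3.131, -0.017, -0.02]
contact_force: [-5.0, -0.3, 17.0]
opening: 0.0133
11.0 [0.55191887 0.13777228 0.12744704] [-5.1301631  -1.18147845 16.09843941]
```

View pics/z8.png

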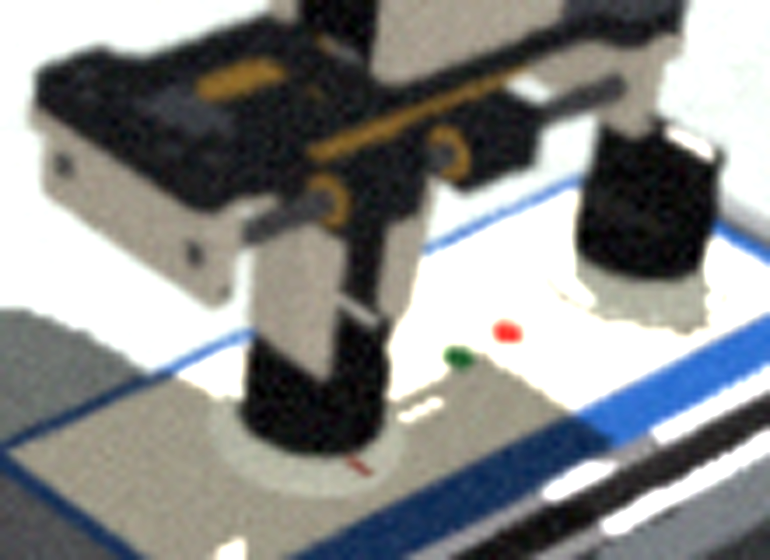

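View pics/w8.png

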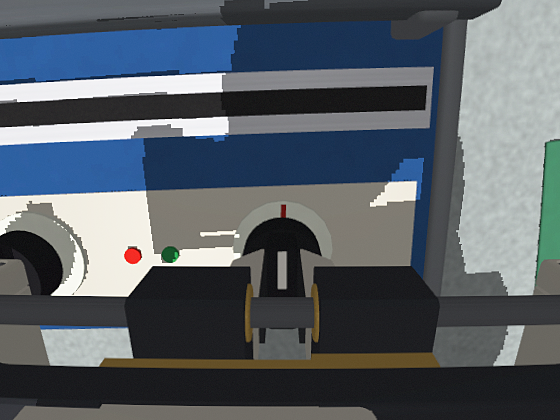

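The knob stands just above the plate, with its line toward the red mark (wrist: line (282,268), mark (283,211)). One quick numeric check of the underside height before handing in.

```bash
python3 - <<'E'
from h import *
S=load('s8');th=np.linspace(0,6.28,200)
for z in (.079,.087):
    P=proj(S,np.c_[.551+.022*np.cos(th),.1373+.022*np.sin(th),th*0+z]); print(z,((P+.5-[345,130])*7).max(0))
P=proj(S,np.c_[.551+.03*np.cos(th),.1373+.03*np.sin(th),th*0+.074]);print('plate',((P+.5-[345,130])*7).max(0))
s=telemetry.observe();print(s['tool_pos'],s['contact_force'])
E
```

```text
0.079 [383.73685734 457.74916048]
0.087 [387.43483669 436.04834039]
plate [408.01574856 487.56803612]
[0.5519464  0.13774997 0.12745255] [-4.87454466 -0.54069083 16.39639371]
```

Knob underside: predicted row 458 when fully home and pressed, against 436 unpressed; seen at about 455. The plate's lower edge also fits once its 4 mm thickness is counted (about 498 against 497). Handing in.

```bash
python3 -c "
from h import *
print(workorder.hand_in())
s=telemetry.observe();print(s['time'],s['tool_pos'],s['contact_force'])"
```

```text
the job is handed in; nothing more can be done
None
the job is handed in; nothing more can be done
```

I picked up the leftmost loose knob, turned it about -0.65 rad, fitted it on the D-shaft and pressed it to the stop. I handed the job in at about 11 s with the knob still gripped and pressed; no verdict was reported.

- **Fit:** the knob slid down over the shaft without any contact force. It met the shaft's end at TCP z = 0.1355, about 1 mm below the height I had predicted.
- **Press:** the knob then went down about 8 mm against the spring to a firm stop at z = 0.1272–0.1274. I kept pushing with about 16–17 N, against the 13 N the spring needs at the stop.
- **Camera check:** the last scene picture shows the knob's underside at the fully pressed height, within 1–2 mm. The white line points to the red mark.
- **Disagreements:**
  - My estimates of the selector's yaw ranged from -0.015 to -0.04 rad, which is within the play.
  - A sideways force of about 5 N remained at the end. It briefly reached 11 N, with 31 N downward, while I was pressing.
- **Bystanders:** I saw no contact with the tape roll, jar, screwdriver or carton, but I did not measure their positions again at the end.

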